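# Fit the slotted nest plate on the screwdriving fixture

### The arm

A 7-joint arm with a two-finger parallel gripper is mounted at the origin on the work surface. World frame = base frame: x ahead of the robot, y to its left, z up, the work surface at z = 0. Lengths are in mm, angles in rad, forces in N, time in s.
With the tool pointing down it reaches from about 425 to 875 mm from the base axis. Payload 4.7 kg.
Tool frame: the origin (TCP) lies at the very end of the fingers, on their centre line; the grasp point (between the pads) lies 19 mm behind it (manip.grip_point_offset is the distance from the TCP to the grasp point, in mm); z points along the fingers, y is the direction in which the jaws open and shut (so a half turn about z gives the same grasp; the last joint's range is limited). The gripper opens to 85 mm and grips with 20 to 120 N. Pads are 22 mm wide; open, the fingers measure 114 mm over their backs; the gripper's body (76 mm by 85 mm) begins 54 mm behind the grasp point. The pads swing forward as they close: fully open they stand 13 mm farther back than shut.
Start: joints at [-1.21, 0.321, -0.07, 1.45, 0.023, 1.371, -0.057], TCP at [220.956, 611.313, 231.349] pointing down, gripper open.
Joint ranges: [-2.86, 2.86], [-0.3, 2.09], [-1.38, 1.24], [0.06, 2.45], [-1.56, 4.7], [0.09, 2.05], [-2.69, 2.69]. Speed limits (rad/s): [2.57, 2.57, 3.14, 3.14, 3.14, 3.14, 3.14].

### API

Orientations are given as a unit quaternion [x, y, z, w].
In Python, from workcell import manip gives the robot as it stands. The module is installed in compiled form; this text tells all that it offers.
- The arm moves only by the shell command python3 -m pendant 'ROWS' [FORCE]. ROWS is JSON, one flat list of numbers, 7 for each row, row after row: the shift along the tool's x, y, z in mm, then the turn, a rotation vector about the tool's x, y, z in rad, then the closure, from 0 (fully open) to 1 (shut). In form: [tx, ty, tz, wx, wy, wz, gripper, tx, ty, tz, wx, wy, wz, gripper, ...]. A call has 1 to 5 rows; each row shifts and turns the commanded pose from where the row before left it, along the tool's axes as they then stand; what a row does not reach is not made up. A row lasts 1/8 s, in which the tool goes at most 62.5 mm and 10.7 degrees, less where a joint would pass 70% of its speed; a pose out of reach is approached as far as the arm can. A call is refused whole if a number of a shift passes 62.5 or a number of a turn 0.188, either way. A call with a gripper value outside its range is refused whole. The fingers move at their own pace and stop on an object; FORCE is the grip in N (left out, the last holds). Time passes only in rows, so rows that do not move let the fingers close. It gives the time, the measured TCP pose, the force and the opening at its end, in the units of the state.
- manip.read_state(): the state, without advancing time (a new reading comes with each control period).
- manip.read_camera(name): name is "side" or "top" or "wrist"; returns (picture, depth): 420x560x3 uint8, blue, green, red; 420x560 float32, mm along the optical axis (not along the pixel's ray), 0 where there is no reading.
- manip.camera_params(name): a dict with "intrinsics" (3x3 intrinsics, pixels), "R" (3x3) and "t" (3): a world point X has camera coordinates R X + t. Camera axes: x right, y down, z forward; pixel columns grow to the right and rows downward; lengths in mm; the calibration is good to about 2 mm. A picture is of the moment at which its call begins: read the wrist's pose just before it. camera_params takes no time and is no camera call; for the wrist camera it gives the pose at the moment of the call.
- manip.job_done(): hands the job in, once; it reports no verdict.
The state is a dict: "clock": time; "qpos": joint angles; "dq": joint speeds; "tau": joint torques, N m; "tool_pos": TCP position; "tool_rot": TCP orientation; "wrist_force": force on the tool from outside, world axes, zero at the start; "moment": the same for the moment, N m; "gripper_width": finger opening in mm.
Only numpy, scipy, OpenCV 4.12 (cv2) and the standard library are available. Lean on these libraries where they do the work, as an engineer would, in place of code of your own. Each camera call takes 0.05 s, during which the arm holds its last target.

### The job

Change the nest on the screwdriving station: take the cream nest plate that has a slot cut into one end and lower it over the steel spigot and the smaller dowel pin of the orange base at once, so that the spigot comes up through the bore, the pin stands in the slot, and the plate lies flat on the base and lined up with it. Keep hold of the plate until it is right down, then let go. Leave the other cream plate, the one without a slot, where it is.

Things in the scene. Friction and masses are not known exactly. Their poses are not given: they have to be found in the camera images.
- nest_grip (a point): Nest plate to fit, cream, 140 (x) x 100 (y) x 14 mm, flat on the deck, 0.2-0.45 kg. Point: centre of its level bridge-handle bar (14 wide in x, 90 long in y, 16 high), 78 mm above the plate's underside, over the 44 mm through bore; posts at y = -36 and 36. Open slot 32 wide in the +x end, x = 30 to 70 mm, y = 0. Pinch the bar across x, from above. z up.
- seat (a point): Top face of the fixed orange base (170 x 130 x 18 mm) at the spigot's axis, mid-base. Steel spigot: 24 mm diameter, 36 high above the face, top 14 mm tapered to 10. Steel pin: 50 mm from it along +x, 12 mm diameter, 28 high, top 8 mm tapered to 6. z up. When home, the nest plate's underside lies on this face, bore axis here, its x along this x.
- spare_grip (a point): The other cream plate, to be left alone: same size, bore and bridge handle as the nest plate but no slot, so it cannot go down over the pin. Point and axes as for the nest plate.
Things that resemble listed ones, but are neither listed nor needed, are in the scene too. Leave any turquoise look-alike of the part that bears nest_grip alone. What is shaped like the part that bears seat but green is not meant.

How it is judged:
By the outcome, as a careful person would: the job done as asked, in the order asked, and still so for the second after the job is handed in, with the robot touching nothing.
It also fails if it takes over 45 s, if anything falls off the work surface, if the arm or the gripper's body presses on something with over 40 N, if the wrist force passes 120 N, or if a joint passes its speed limit or range.

## Working session

There is one attempt and no reset: what is moved stays moved. The work goes in short steps, Python scripts to look and compute and a shell command to move; the robot and the scene stay as the last step left them, time stands still between calls to the robot, and variables do not carry over. Pictures are saved under pics/ and viewed, and the job is handed in when it is done.

```bash
mkdir -p pics; python3 - <<'E'
from workcell import manip
import cv2,numpy as np
s=manip.read_state();print(s)
for n in ["top","side","wrist"]:
    p=manip.camera_params(n)
    im,d=manip.read_camera(n)
    cv2.imwrite(f"pics/{n}0.png",im);np.savez(f"{n}0.npz",im=im,d=d,K=p["intrinsics"],R=p["R"],t=p["t"])
    print(n,np.round(p["intrinsics"],1).tolist(),np.round(p["R"],3).tolist(),np.round(p["t"],1))
E
```

```text
{'clock': 0.0, 'qpos': array([-1.20987119,  0.3218437 , -0.07008025,  1.45170872,  0.02258414,
        1.3707956 , -0.05691043]), 'dq': array([ 0.00198667,  0.00048914,  0.00030807,  0.00046327,  0.00222463,
       -0.0001194 , -0.00021996]), 'tau': array([ 6.30244849e-04, -4.93582928e+01, -3.81814213e-01, -3.14329684e+01,
        1.30796168e-02,  1.11592241e-02,  1.02192226e-05]), 'tool_pos': array([220.79975658, 610.75999358, 230.1930921 ]), 'tool_rot': array([ 1.72538017e-01,  9.85002367e-01, -9.75994173e-04, -1.27391867e-04]), 'wrist_force': array([-0.00106592,  0.53690363, -0.09190552]), 'moment': array([0.04200654, 0.06651354, 0.01247647]), 'gripper_width': 85.22423752993171}
top [[405.0, 0.0, 281.8], [0.0, 405.0, 206.0], [0.0, 0.0, 1.0]] [[-0.023, -1.0, 0.018], [-0.992, 0.02, -0.122], [0.122, -0.02, -0.992]] [ 51.7 458.7 833.1]
side [[538.4, 0.0, 275.4], [0.0, 538.4, 210.1], [0.0, 0.0, 1.0]] [[0.94, -0.341, 0.012], [-0.2, -0.579, -0.791], [0.276, 0.741, -0.612]] [-406.   175.2 1022.9]
wrist [[335.8, 0.0, 278.5], [0.0, 335.8, 209.5], [0.0, 0.0, 1.0]] [[0.339, 0.941, -0.002], [0.9, -0.323, 0.293], [0.275, -0.101, -0.956]] [-649.5  -39.9  379.5]
```

View pics/top0.png

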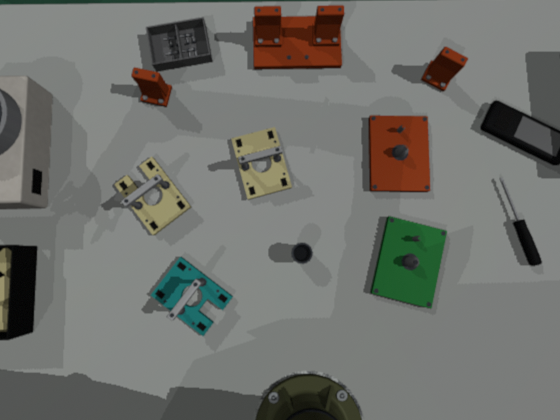

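View pics/side0.png

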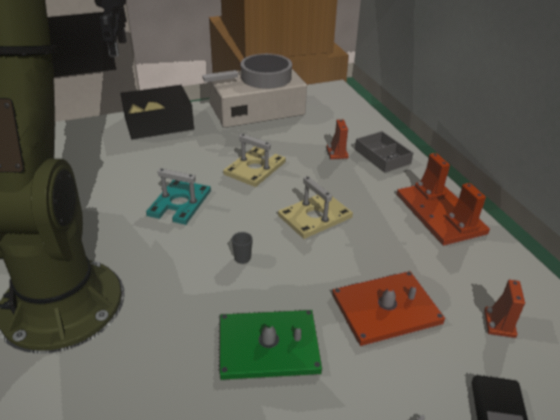

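View pics/wrist0.png

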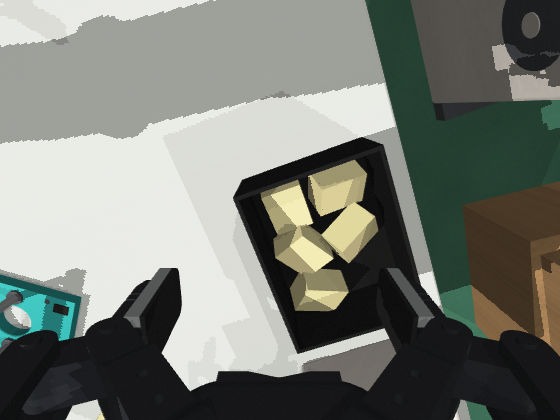

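```bash
python3 - <<'E'
import cv2,numpy as np
im=cv2.imread("pics/top0.png")
a=cv2.resize(im[120:250,100:300],(800,520),interpolation=cv2.INTER_CUBIC);cv2.imwrite("pics/z1.png",a)
a=cv2.resize(im[100:210,350:450],(545,600),interpolation=cv2.INTER_CUBIC);cv2.imwrite("pics/z2.png",a)
E
```

```text
(no output)
```

View pics/z1.png

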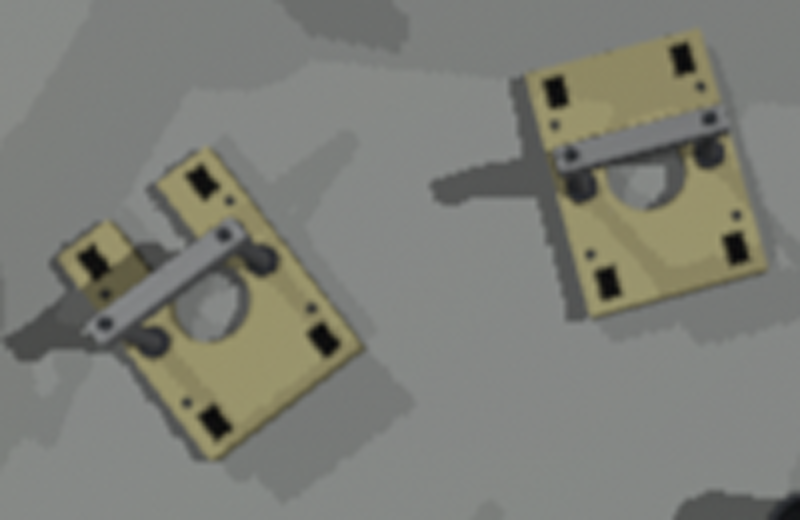

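View pics/z2.png

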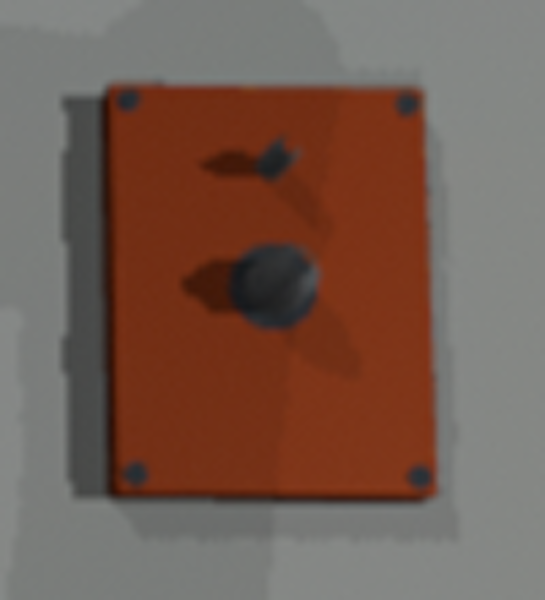

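```bash
cat > h.py <<'E'
import cv2,numpy as np
def load(n):
    z=np.load(n+".npz");return z["im"],z["d"],z["K"],z["R"],z["t"]
def ray_plane(uv,K,R,t,z):
    uv=np.atleast_2d(uv).astype(float)
    r=np.c_[(uv[:,0]-K[0,2])/K[0,0],(uv[:,1]-K[1,2])/K[1,1],np.ones(len(uv))]@R
    c=-R.T@t
    return c+r*((z-c[2])/r[:,2])[:,None]
def world(d,K,R,t):
    h,w=d.shape;u,v=np.meshgrid(np.arange(w),np.arange(h))
    P=np.stack([(u-K[0,2])/K[0,0]*d,(v-K[1,2])/K[1,1]*d,d],-1)
    return (P-t)@R
def rect(P):
    (c,s,a)=cv2.minAreaRect(P[:,:2].astype(np.float32));b=cv2.boxPoints((c,s,a))
    e=[b[1]-b[0],b[2]-b[1]];l=max(e,key=np.linalg.norm)
    return np.round(c,1),np.round(s,1),round(np.degrees(np.arctan2(l[1],l[0])),1)
E
python3 - <<'E'
from h import *
for n in ["top0","side0"]:
    im,d,K,R,t=load(n);W=world(d,K,R,t)
    hsv=cv2.cvtColor(im,cv2.COLOR_BGR2HSV)
    for nm,lo,hi,zt in [("cream",(20,50,60),(35,180,255),14),("orange",(3,150,60),(14,255,255),18)]:
        m=cv2.inRange(hsv,lo,hi)
        m=cv2.morphologyEx(m,cv2.MORPH_OPEN,np.ones((3,3),np.uint8))
        k,lab,st,ce=cv2.connectedComponentsWithStats(cv2.dilate(m,np.ones((5,5),np.uint8)))
        for i in range(1,k):
            mm=(lab==i)&(m>0)
            if mm.sum()<500: continue
            v,u=np.nonzero(mm);P=ray_plane(np.c_[u,v],K,R,t,zt)
            q=W[mm];g=(d[mm]>0)&(abs(q[:,2]-zt)<5)
            print(n,nm,ce[i].round(),mm.sum(),"medz",np.median(q[:,2]).round(1),"plane",rect(P),"depth",g.sum(),rect(q[g]) if g.sum()>9 else "")
    # handle bars: grey pts at z 60..90
    for (a,b) in [((60,95),"bar")]:
        m=((W[...,2]>70)&(W[...,2]<84)&(d>0)&(W[...,0]>250)).astype(np.uint8)
        k,lab,st,ce=cv2.connectedComponentsWithStats(m)
        for i in range(1,k):
            if 60<st[i,4]<1500: print("bar",n,ce[i].round(),st[i,4],rect(W[lab==i]),np.median(W[lab==i][:,2]))
    m=((W[...,2]>35)&(W[...,2]<60)&(d>0)&(W[...,0]>250)).astype(np.uint8)
    k,lab,st,ce=cv2.connectedComponentsWithStats(m)
    for i in range(1,k):
        if 8<st[i,4]<500: print("post",n,ce[i].round(),st[i,4],rect(W[lab==i]),W[lab==i][:,2].max())
E
```

```text
top0 cream [255. 142.] 808 medz 13.1 plane (array([605.2,  97. ]), array([43.7, 99.6]), np.float32(-75.7)) depth 788 (array([605.3,  97.3]), array([44.3, 99.2]), np.float32(-76.0))
top0 cream [265. 178.] 1235 medz 13.2 plane (array([527.6,  77.3]), array([77.6, 99.7]), np.float32(-75.7)) depth 1197 (array([527.7,  77.7]), array([77.3, 99.2]), np.float32(-75.9))
top0 cream [160. 200.] 1656 medz 13.1 plane (array([490.6, 320.6]), array([142.3, 101.1]), np.float32(37.1)) depth 1548 (array([490.6, 322.1]), array([140.9,  99.8]), np.float32(37.2))
top0 cream [  5. 286.] 697 medz 43.6 plane (array([300.6, 621.7]), array([168.2,  20.7]), np.float32(3.5)) depth 0 
top0 orange [297.  39.] 3900 medz 18.0 plane (array([849. ,  -5.8]), array([143.4, 206.8]), np.float32(-89.6)) depth 2641 (array([837.4,  -0.9]), array([120. , 197.3]), np.float32(-89.8))
top0 orange [399. 153.] 3991 medz 17.2 plane (array([ 573.8, -218.5]), array([128.4, 167.6]), np.float32(-1.8)) depth 3970 (array([ 574.2, -219.2]), array([129.4, 168.9]), np.float32(-1.8))
bar top0 [327.  23.] 113 (array([844.5, -62.5]), array([5
[... 5877 characters left out ...]
), np.float32(-67.1)) 59.95034106947552
post side0 [242. 242.] 327 (array([359.2,   2.9]), array([42.6, 44.8]), np.float32(-59.9)) 58.197189075123326
post side0 [413. 290.] 30 (array([ 622. , -223.5]), array([ 6.3, 11. ]), np.float32(-52.5)) 47.4691404375164
post side0 [389. 295.] 115 (array([ 571.8, -223.6]), array([17.5, 23.8]), np.float32(-34.2)) 54.81054330387643
post side0 [506. 312.] 316 (array([ 747.2, -323.2]), array([59.2, 25.5]), np.float32(82.8)) 59.84535509631627
post side0 [268. 333.] 138 (array([ 336. , -231.7]), array([18.3, 23.3]), np.float32(-2.6)) 55.781040765404505
post side0 [297. 331.] 32 (array([ 384.4, -242.3]), array([ 8.3, 11.4]), np.float32(-2.4)) 46.638223394422454
```

```bash
cat >> h.py <<'E'
from scipy.spatial.transform import Rotation as Ro
def plan(pos,quat,tgt,yaw,n):
    """n equal rows to reach tgt with tool y at yaw (mod 180), tool straight down; rounded."""
    R0=Ro.from_quat(quat);y0=R0.as_matrix()[:,1]
    yw=np.radians(yaw);y=np.array([np.cos(yw),np.sin(yw),0])
    if y@y0<0:y=-y
    z=np.array([0,0,-1.]);Rt=Ro.from_matrix(np.c_[np.cross(y,z),y,z])
    rv=(R0.inv()*Rt).as_rotvec()/n
    rv=np.round(rv,3);p=np.array(pos,float);R=R0
    for i in range(n):
        s=np.round(R.inv().apply((np.array(tgt)-p)/(n-i)),1)
        p=p+R.apply(s);R=R*Ro.from_rotvec(rv)
        print(i,s.tolist(),rv.tolist())
    print("end",p.round(1),np.degrees(np.arctan2(*R.as_matrix()[[1,0],1])).round(1),"zdev",R.as_matrix()[:2,2].round(3))
def go(tgt,yaw,n):
    from workcell import manip
    s=manip.read_state();plan(s["tool_pos"],s["tool_rot"],tgt,yaw,n)
E
python3 -c "
from h import *
go([490.5,320,230],37.2,10)"
```

```text
0 [-35.2, -18.2, 0.1] [-0.0, 0.0, 0.057]
1 [-36.2, -16.2, 0.1] [-0.0, 0.0, 0.057]
2 [-37.1, -14.1, 0.1] [-0.0, 0.0, 0.057]
3 [-37.8, -11.9, 0.1] [-0.0, 0.0, 0.057]
4 [-38.5, -9.7, 0.1] [-0.0, 0.0, 0.057]
5 [-38.9, -7.5, 0.1] [-0.0, 0.0, 0.057]
6 [-39.3, -5.3, 0.0] [-0.0, 0.0, 0.057]
7 [-39.6, -3.1, 0.1] [-0.0, 0.0, 0.057]
8 [-39.7, -0.8, 0.0] [-0.0, 0.0, 0.057]
9 [-39.6, 1.4, 0.1] [-0.0, 0.0, 0.057]
end [490.5 320.  230. ] 37.5 zdev [-0.    -0.001]
```

```bash
python3 -m pendant '[-35,-18,0,0,0,0.057,0,-36,-16,0,0,0,0.057,0,-37,-14,0,0,0,0.057,0,-38,-12,0,0,0,0.057,0,-38,-10,0,0,0,0.057,0]' 60 && python3 -m pendant '[-39,-8,0,0,0,0.057,0,-39,-5,0,0,0,0.057,0,-40,-3,0,0,0,0.057,0,-40,-1,0,0,0,0.057,0,-40,1,0,0,0,0.057,0]'
python3 -m pendant '[0,0,0,0,0,0,0,0,0,0,0,0,0,0]'
python3 - <<'E'
from workcell import manip
import cv2,numpy as np
n="wrist";p=manip.camera_params(n);s=manip.read_state()
im,d=manip.read_camera(n);cv2.imwrite("pics/w1.png",im);np.savez("w1.npz",im=im,d=d,K=p["intrinsics"],R=p["R"],t=p["t"])
from h import *
go([490.5,320,110],37.2,4)
E
```

```text
clock: 0.78
tool_pos: [355.8, 465.1, 231.1]
tool_rot: [0.312, 0.95, -0.0, -0.0]
wrist_force: [0.2, -0.8, -0.0]
gripper_width: 85.6
clock: 1.4
tool_pos: [490.6, 318.7, 231.1]
tool_rot: [0.443, 0.896, -0.0, -0.0]
wrist_force: [-0.4, -0.2, -0.2]
gripper_width: 85.3
clock: 1.65
tool_pos: [489.4, 320.2, 231.0]
tool_rot: [0.442, 0.897, -0.0, -0.0]
wrist_force: [-0.7, -0.1, -0.4]
gripper_width: 85.4
0 [-0.4, 0.2, 30.3] [-0.0, -0.0, 0.002]
1 [-0.4, 0.2, 30.3] [-0.0, -0.0, 0.002]
2 [-0.4, 0.1, 30.2] [-0.0, -0.0, 0.002]
3 [-0.5, 0.2, 30.3] [-0.0, -0.0, 0.002]
end [490.5 320.  110. ] 37.1 zdev [-0.001  0.   ]
```

View pics/w1.png

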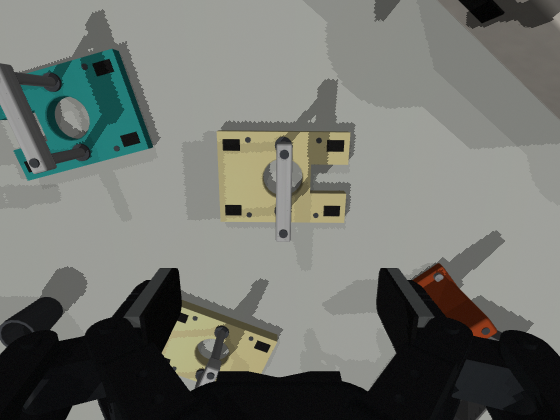

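```bash
python3 - <<'E'
from h import *
im,d,K,R,t=load("w1");W=world(d,K,R,t)
m=cv2.inRange(cv2.cvtColor(im,cv2.COLOR_BGR2HSV),(20,50,60),(35,180,255));m[:110]=0;m[240:]=0
q=W[(m>0)&(abs(W[...,2]-13.5)<4)];print(rect(q))
b=W[(abs(W[...,2]-84)<6)];b=b[np.linalg.norm(b[:,:2]-[490,320],axis=1)<60];print(rect(b),np.percentile(b[:,2],[5,50,95]))
E
```

```text
(array([493.8, 322.8]), array([140.1, 100.2]), np.float32(37.0))
(array([493.8, 323.3]), array([13.7, 89.6]), np.float32(-52.6)) [84.75481447 86.24189603 87.88490567]
```

```bash
python3 -m pendant '[0,2,35,0,0,0,0,0,0,40,0,0,0,0,0,0,40,0,0,0,0,0,0,37,0,0,0,0,0,0,20,0,0,0,0]' 60 && python3 -m pendant '[0,0,0,0,0,0.001,0,0,0,0,0,0,0,0]'
python3 - <<'E'
from workcell import manip
import cv2
for n in ["side","wrist"]:
    im,d=manip.read_camera(n);cv2.imwrite(f"pics/{n}2.png",im[60:260,130:400] if n=="side" else im)
E
```

```text
clock: 2.33
tool_pos: [489.2, 321.8, 56.9]
tool_rot: [0.441, 0.897, -0.001, -0.001]
wrist_force: [1.6, -0.1, -0.2]
gripper_width: 85.3
clock: 2.58
tool_pos: [491.7, 322.2, 60.4]
tool_rot: [0.442, 0.897, 0.001, 0.0]
wrist_force: [-0.6, 0.2, -0.4]
gripper_width: 85.6
```

View pics/side2.png

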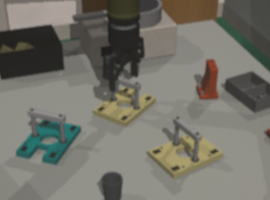

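View pics/wrist2.png

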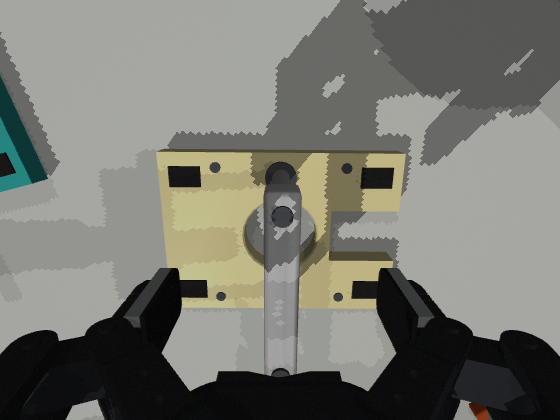

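```bash
python3 -m pendant '[0,0,0,0,0,0,1,0,0,0,0,0,0,1,0,0,0,0,0,0,1,0,0,0,0,0,0,1,0,0,0,0,0,0,1]' 80; python3 -m pendant '[0,0,0,0,0,0,1,0,0,0,0,0,0,1,0,0,-5,0,0,0,1,0,0,-10,0,0,0,1,0,0,-15,0,0,0,1]'; python3 -m pendant '[0,0,0,0,0,0,1]'
python3 - <<'E'
from workcell import manip
import cv2
for n in ["side","wrist"]:
    im,d=manip.read_camera(n);cv2.imwrite(f"pics/{n}3.png",cv2.resize(im[60:260,130:400],None,fx=2,fy=2) if n=="side" else im)
E
```

```text
clock: 3.3
tool_pos: [492.1, 321.4, 59.8]
tool_rot: [0.443, 0.897, 0.001, 0.0]
wrist_force: [0.6, 0.2, 1.4]
gripper_width: 12.7
clock: 3.92
tool_pos: [490.7, 320.4, 89.2]
tool_rot: [0.443, 0.897, -0.001, -0.001]
wrist_force: [0.3, 1.4, -4.4]
gripper_width: 12.8
clock: 4.05
tool_pos: [492.7, 321.7, 91.3]
tool_rot: [0.443, 0.897, 0.002, 0.001]
wrist_force: [-0.4, 0.7, -3.2]
gripper_width: 12.4
```

View pics/side3.png

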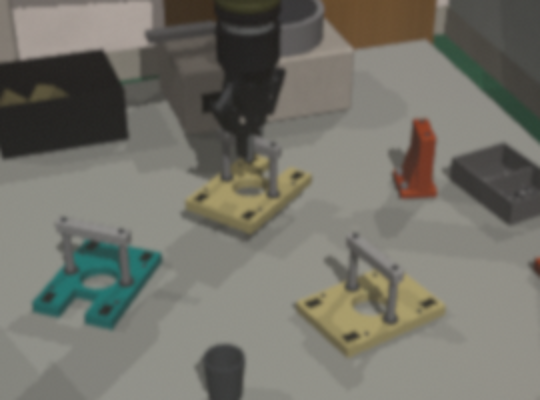

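View pics/wrist3.png

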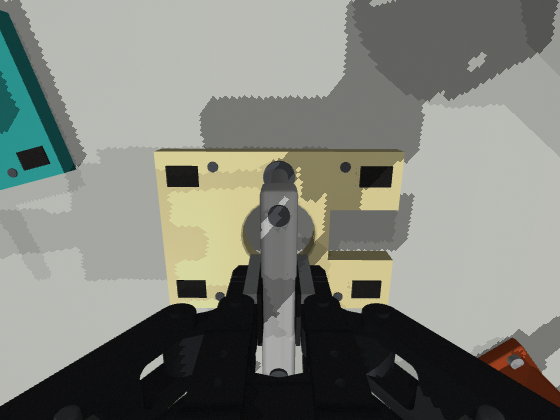

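```bash
python3 -m pendant '[0,0,-20,0,0,0,1,0,0,-35,0,0,0,1,0,0,-35,0,0,0,1,0,0,-15,0,0,0,1,0,0,0,0,0,0,1]'
python3 -c "
from h import *
go([574,-220,193],-2,14)"
```

```text
clock: 4.78
tool_pos: [491.8, 321.1, 194.6]
tool_rot: [0.443, 0.897, 0.001, 0.0]
wrist_force: [-0.3, -0.7, -4.7]
gripper_width: 12.6
0 [-34.3, -18.8, 0.1] [0.0, -0.0, 0.049]
1 [-35.1, -17.1, 0.1] [0.0, -0.0, 0.049]
2 [-35.9, -15.4, 0.1] [0.0, -0.0, 0.049]
3 [-36.7, -13.6, 0.1] [0.0, -0.0, 0.049]
4 [-37.3, -11.8, 0.1] [0.0, -0.0, 0.049]
5 [-37.8, -9.9, 0.1] [0.0, -0.0, 0.049]
6 [-38.3, -8.1, 0.1] [0.0, -0.0, 0.049]
7 [-38.6, -6.2, 0.1] [0.0, -0.0, 0.049]
8 [-38.9, -4.3, 0.1] [0.0, -0.0, 0.049]
9 [-39.0, -2.4, 0.1] [0.0, -0.0, 0.049]
10 [-39.1, -0.5, 0.1] [0.0, -0.0, 0.049]
11 [-39.0, 1.4, 0.1] [0.0, -0.0, 0.049]
12 [-39.0, 3.4, 0.0] [0.0, -0.0, 0.049]
13 [-38.7, 5.2, 0.1] [0.0, -0.0, 0.049]
end [ 574. -220.  193.] -1.9 zdev [0.001 0.001]
```

```bash
python3 -m pendant '[-17,-9,0,0,0,0,1,-17,-10,0,0,0,0.049,1,-35,-17,0,0,0,0.049,1,-36,-15,0,0,0,0.049,1,-37,-14,0,0,0,0.049,1]' && python3 -m pendant '[-37,-12,0,0,0,0.049,1,-38,-10,0,0,0,0.049,1,-38,-8,0,0,0,0.049,1,-39,-6,0,0,0,0.049,1,-39,-4,0,0,0,0.049,1]'
python3 -c "
from h import *
go([574,-220,193],-2,6)"
```

```text
clock: 5.4
tool_pos: [515.4, 161.8, 194.5]
tool_rot: [0.531, 0.847, -0.0, 0.0]
wrist_force: [0.1, 0.3, -3.5]
gripper_width: 13.0
clock: 6.02
tool_pos: [543.9, -31.5, 194.6]
tool_rot: [0.631, 0.776, 0.0, 0.0]
wrist_force: [0.7, 0.9, -4.6]
gripper_width: 12.7
0 [-31.8, -1.5, 0.3] [0.0, -0.0, 0.04]
1 [-31.8, -0.2, 0.3] [0.0, -0.0, 0.04]
2 [-31.8, 1.0, 0.2] [0.0, -0.0, 0.04]
3 [-31.7, 2.3, 0.3] [0.0, -0.0, 0.04]
4 [-31.6, 3.6, 0.2] [0.0, -0.0, 0.04]
5 [-31.5, 4.8, 0.3] [0.0, -0.0, 0.04]
end [ 574. -220.  193.] -2.0 zdev [0. 0.]
```

```bash
python3 -m pendant '[-37,-1,0,0,0,0.041,1,-36,0,0,0,0,0.041,1,-36,1,0,0,0,0.041,1,-32,2,0,0,0,0.04,1,-27,4,0,0,0,0.04,1]' && python3 -m pendant '[-20,3,0,0,0,0.03,1,0,0,0,0,0,0,1,0,0,0,0,0,0,1]'
cat > look.py <<'E'
import sys
from workcell import manip
from h import *
k=sys.argv[1]
for n in ["top","side","wrist"]:
    p=manip.camera_params(n);s=manip.read_state()
    im,d=manip.read_camera(n)
    cv2.imwrite(f"pics/{n}{k}.png",im);np.savez(f"{n}{k}.npz",im=im,d=d,K=p["intrinsics"],R=p["R"],t=p["t"])
R=Ro.from_quat(s["tool_rot"]).as_matrix()
print(s["tool_pos"].round(1),np.degrees(np.arctan2(R[1,1],R[0,1])).round(2),R[:2,2].round(4))
E
python3 look.py 4
```

```text
clock: 6.65
tool_pos: [571.6, -197.6, 194.7]
tool_rot: [0.706, 0.708, -0.0, 0.0]
wrist_force: [-0.5, 0.7, -3.5]
gripper_width: 12.6
clock: 7.02
tool_pos: [576.4, -211.9, 194.2]
tool_rot: [0.714, 0.7, 0.0, -0.001]
wrist_force: [-0.6, 0.4, -4.7]
gripper_width: 12.7
[ 576.7 -211.2  194.2] -1.07 [-0.0001  0.0013]
```

View pics/top4.png

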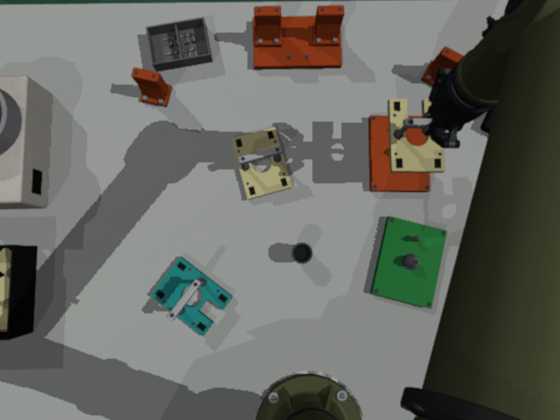

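View pics/side4.png

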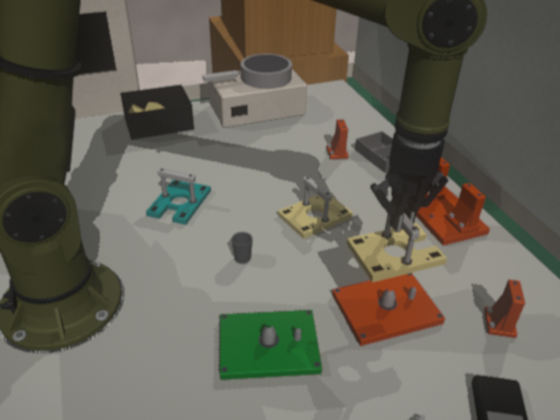

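View pics/wrist4.png

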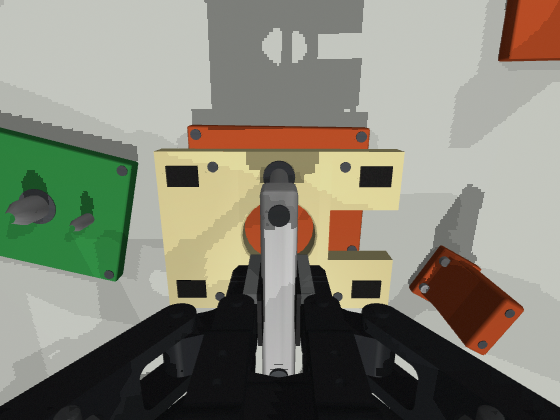

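```bash
python3 - <<'E'
from h import *
for n,win in [("top4",(90,180,375,460)),("side4",(210,285,335,450)),("wrist4",(140,300,140,420))]:
    im,d,K,R,t=load(n);W=world(d,K,R,t)
    m=cv2.inRange(cv2.cvtColor(im,cv2.COLOR_BGR2HSV),(20,40,60),(35,200,255))
    b=np.zeros_like(m);b[win[0]:win[1],win[2]:win[3]]=1
    sel=(m>0)&(b>0)&(abs(W[...,2]-149)<7)
    q=W[sel];A=np.c_[q[:,:2]-q[:,:2].mean(0),np.ones(len(q))]
    print(n,len(q),rect(q),"tilt,z",np.linalg.lstsq(A,q[:,2],rcond=None)[0].round(3))
im,d,K,R,t=load("wrist4");W=world(d,K,R,t)
m=cv2.inRange(cv2.cvtColor(im,cv2.COLOR_BGR2HSV),(3,150,60),(14,255,255))>0
b=np.zeros(m.shape,bool);b[120:155,180:380]=1
q=W[m&b&(abs(W[...,2]-17)<6)];print(rect(q))
E
```

```text
top4 2104 (array([ 575.2, -211.2]), array([100.8, 140.6]), np.float32(-1.1)) tilt,z [-3.00000e-03  2.00000e-03  1.47551e+02]
side4 2383 (array([ 575.5, -211.9]), array([104.9, 141.6]), np.float32(-1.3)) tilt,z [1.00000e-03 7.00000e-03 1.47535e+02]
wrist4 21021 (array([ 577.8, -207.6]), array([ 95.1, 140.8]), np.float32(-1.1)) tilt,z [-1.00000e-03 -0.00000e+00  1.48523e+02]
(array([ 578.3, -163.2]), array([ 21.1, 169.1]), np.float32(-1.0))
```

```bash
python3 -m pendant '[-8.3,-0.8,10,0,0,0.012,1,0,0,25,0,0,0,1,0,0,25,0,0,0,1,0,0,10,0,0,0,1,0,0,0,0,0,0,1]' && python3 -m pendant '[0,0,0,0,0,0,1,0,0,0,0,0,0,1]'; python3 look.py 5
python3 - <<'E'
from h import *
for n,win in [("top5",(90,190,360,460)),("side5",(210,330,325,460)),("wrist5",(140,300,140,420))]:
    im,d,K,R,t=load(n);W=world(d,K,R,t)
    m=cv2.inRange(cv2.cvtColor(im,cv2.COLOR_BGR2HSV),(20,40,60),(35,200,255))
    b=np.zeros_like(m);b[win[0]:win[1],win[2]:win[3]]=1
    sel=(m>0)&(b>0)&(abs(W[...,2]-78)<8)
    q=W[sel];A=np.c_[q[:,:2]-q[:,:2].mean(0),np.ones(len(q))]
    print(n,len(q),rect(q),"tilt,z",np.linalg.lstsq(A,q[:,2],rcond=None)[0].round(3))
E
```

```text
clock: 7.8
tool_pos: [575.1, -221.2, 123.6]
tool_rot: [0.719, 0.695, -0.001, -0.001]
wrist_force: [0.1, -0.0, -4.6]
gripper_width: 12.7
clock: 8.05
tool_pos: [576.3, -221.5, 125.4]
tool_rot: [0.719, 0.695, 0.001, 0.001]
wrist_force: [0.5, 0.2, -3.7]
gripper_width: 12.6
[ 576.  -221.4  125.1] -1.89 [ 0.0014 -0.0001]
top5 1738 (array([ 574.4, -220.8]), array([101.2, 140. ]), np.float32(-1.8)) tilt,z [ 1.0000e-03 -1.0000e-03  7.8667e+01]
side5 2443 (array([ 575.3, -222.2]), array([104.9, 142.3]), np.float32(-1.9)) tilt,z [3.000e-03 1.100e-02 7.825e+01]
wrist5 21302 (array([ 577.2, -217.6]), array([ 94.7, 140.9]), np.float32(-1.8)) tilt,z [-0.     0.    79.271]
```

View pics/side5.png

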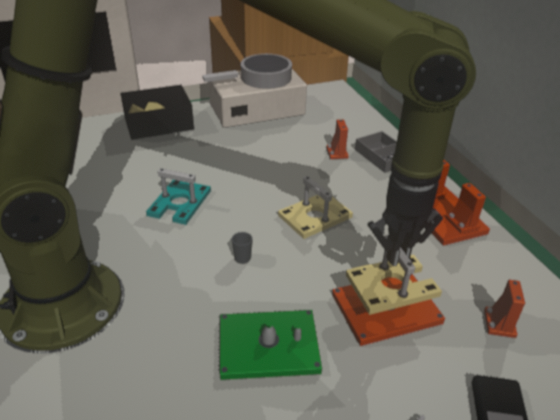

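View pics/wrist5.png

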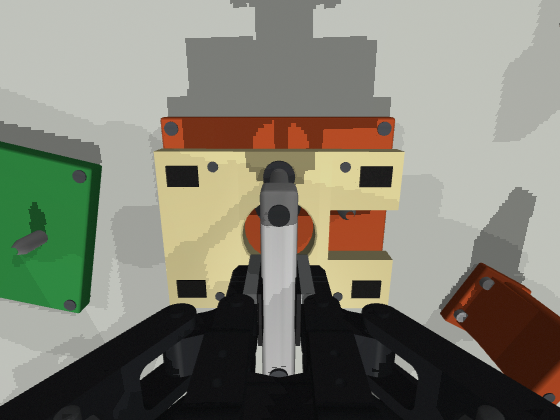

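```bash
python3 -m pendant '[1,-0.7,4,0,0,0.001,1,0,0,9,0,0,0,1,0,0,9,0,0,0,1,0,0,9,0,0,0,1,0,0,7,0,0,0,1]' && python3 -m pendant '[0,0,0,0,0,0,1,0,0,0,0,0,0,1]'; python3 look.py 6
python3 - <<'E'
from h import *
for n,win in [("top6",(90,210,350,460)),("side6",(230,350,315,460)),("wrist6",(140,300,140,420))]:
    im,d,K,R,t=load(n);W=world(d,K,R,t)
    m=cv2.inRange(cv2.cvtColor(im,cv2.COLOR_BGR2HSV),(20,40,60),(35,200,255))
    b=np.zeros_like(m);b[win[0]:win[1],win[2]:win[3]]=1
    sel=(m>0)&(b>0)&(abs(W[...,2]-39)<8)
    q=W[sel];A=np.c_[q[:,:2]-q[:,:2].mean(0),np.ones(len(q))]
    print(n,len(q),rect(q),"tilt,z",np.linalg.lstsq(A,q[:,2],rcond=None)[0].round(3))
E
```

```text
clock: 8.82
tool_pos: [574.6, -220.1, 85.3]
tool_rot: [0.719, 0.695, -0.0, -0.0]
wrist_force: [0.7, -0.2, -3.4]
gripper_width: 12.4
clock: 9.07
tool_pos: [575.2, -220.4, 86.6]
tool_rot: [0.719, 0.695, 0.0, 0.0]
wrist_force: [0.0, 0.8, -4.0]
gripper_width: 12.5
[ 575.3 -220.4   86.8] -1.95 [ 0.0009 -0.0002]
top6 1528 (array([ 573.4, -219.1]), array([ 99.8, 139.4]), np.float32(-1.6)) tilt,z [-2.0000e-03 -0.0000e+00  3.9911e+01]
side6 2388 (array([ 574.1, -221.1]), array([103.2, 142.1]), np.float32(-2.5)) tilt,z [3.0000e-03 1.0000e-02 3.9735e+01]
wrist6 21346 (array([ 576.6, -216.6]), array([ 94.7, 140.6]), np.float32(-1.9)) tilt,z [-1.000e-03 -1.000e-03  4.091e+01]
```

View pics/wrist6.png

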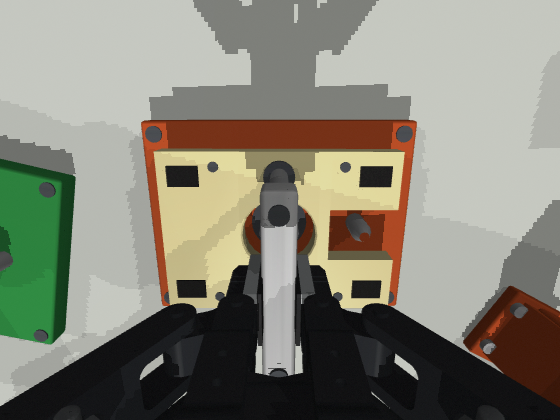

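```bash
python3 -m pendant '[0,0,3,0,0,0,1,0,0,2.5,0,0,0,1,0,0,1,0,0,0,1,0,0,0,0,0,0,1,0,0,0,0,0,0,1]'; python3 -m pendant '[0,0,1,0,0,0,1,0,0,0,0,0,0,1]';python3 -m pendant '[0,0,1,0,0,0,1,0,0,0,0,0,0,1]'
```

```text
clock: 9.85
tool_pos: [575.0, -220.3, 79.9]
tool_rot: [0.719, 0.695, 0.0, 0.0]
wrist_force: [-0.0, -0.8, -3.9]
gripper_width: 12.8
clock: 10.1
tool_pos: [574.9, -220.2, 78.8]
tool_rot: [0.719, 0.695, 0.0, -0.0]
wrist_force: [0.7, 0.4, -4.1]
gripper_width: 12.5
clock: 10.35
tool_pos: [575.0, -220.3, 77.9]
tool_rot: [0.719, 0.695, 0.0, 0.0]
wrist_force: [0.6, 0.0, -4.7]
gripper_width: 12.8
```

```bash
for i in 1 ; do python3 -m pendant '[0,0,0.7,0,0,0,1,0,0,0,0,0,0,1]'; done; python3 -m pendant '[0,0,0.7,0,0,0,1,0,0,0,0,0,0,1]'
```

```text
clock: 10.6
tool_pos: [575.1, -220.2, 77.8]
tool_rot: [0.719, 0.695, 0.0, 0.0]
wrist_force: [-2.3, 1.7, 1.5]
gripper_width: 12.6
clock: 10.85
tool_pos: [575.1, -220.2, 77.8]
tool_rot: [0.719, 0.695, 0.0, -0.0]
wrist_force: [-3.3, 2.2, 7.7]
gripper_width: 12.2
```

```bash
python3 look.py 7
python3 - <<'E'
from h import *
for n,win in [("top7",(90,210,350,460)),("side7",(230,350,315,460)),("wrist7",(140,300,140,420))]:
    im,d,K,R,t=load(n);W=world(d,K,R,t)
    m=cv2.inRange(cv2.cvtColor(im,cv2.COLOR_BGR2HSV),(20,40,60),(35,200,255))
    b=np.zeros_like(m);b[win[0]:win[1],win[2]:win[3]]=1
    sel=(m>0)&(b>0)&(abs(W[...,2]-31)<8)
    q=W[sel];A=np.c_[q[:,:2]-q[:,:2].mean(0),np.ones(len(q))]
    print(n,len(q),rect(q),"tilt,z",np.linalg.lstsq(A,q[:,2],rcond=None)[0].round(3))
E
```

```text
[ 575.1 -220.2   77.8] -1.95 [0.0006 0.0007]
top7 1513 (array([ 573.4, -219.7]), array([100.9, 140.6]), np.float32(-1.9)) tilt,z [-2.0000e-03 -1.0000e-03  3.1217e+01]
side7 2282 (array([ 573.7, -221. ]), array([102.9, 141.5]), np.float32(-1.9)) tilt,z [2.0000e-03 1.2000e-02 3.0975e+01]
wrist7 21129 (array([ 575.9, -216.4]), array([ 94.8, 140.4]), np.float32(-2.0)) tilt,z [-2.0000e-03  0.0000e+00  3.2063e+01]
```

View pics/wrist7.png

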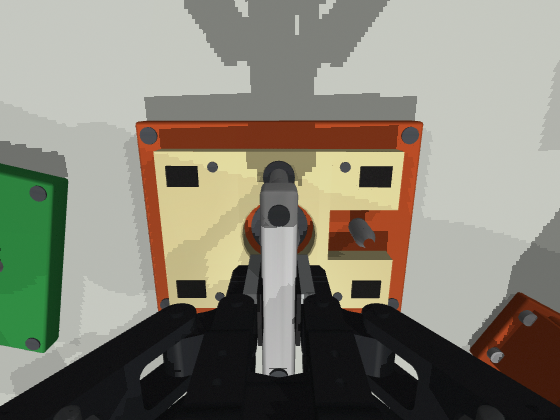

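View pics/side7.png

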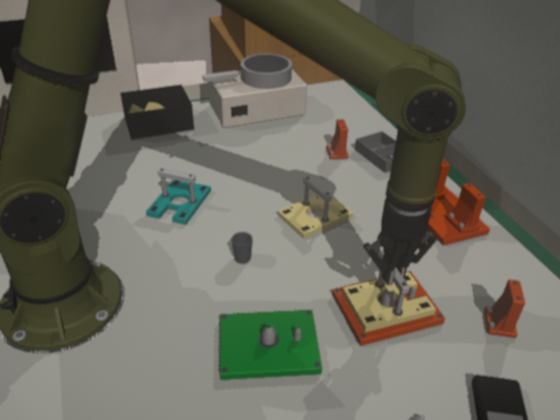

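```bash
python3 -m pendant '[0,0,-0.7,0,0,0,1,0,0,0,0,0,0,0.5,0,0,0,0,0,0,0,0,0,0,0,0,0,0,0,0,0,0,0,0,0]'; python3 -m pendant '[0,0,0,0,0,0,0,0,0,0,0,0,0,0]'
```

```text
clock: 11.62
tool_pos: [575.0, -220.3, 77.0]
tool_rot: [0.719, 0.695, 0.0, 0.0]
wrist_force: [1.3, 1.4, -0.4]
gripper_width: 83.4
clock: 11.88
tool_pos: [574.9, -220.2, 77.1]
tool_rot: [0.719, 0.695, 0.0, 0.0]
wrist_force: [0.0, 0.5, -0.2]
gripper_width: 85.7
```

```bash
python3 -m pendant '[0,0,-15,0,0,0,0,0,0,-30,0,0,0,0,0,0,-40,0,0,0,0,0,0,-40,0,0,0,0,0,0,-30,0,0,0,0]'; python3 -m pendant '[0,0,0,0,0,0,0,0,0,0,0,0,0,0]'; python3 look.py 8
python3 - <<'E'
from h import *
for n,win in [("top8",(90,210,350,460)),("side8",(230,350,315,460)),("wrist8",(60,300,140,420))]:
    im,d,K,R,t=load(n);W=world(d,K,R,t)
    hs=cv2.cvtColor(im,cv2.COLOR_BGR2HSV)
    m=cv2.inRange(hs,(20,40,60),(35,200,255));o=cv2.inRange(hs,(3,150,40),(14,255,255))
    b=np.zeros_like(m);b[win[0]:win[1],win[2]:win[3]]=1
    sel=(m>0)&(b>0)&(abs(W[...,2]-31)<8)
    q=W[sel];A=np.c_[q[:,:2]-q[:,:2].mean(0),np.ones(len(q))]
    print(n,len(q),rect(q),"tilt,z",np.linalg.lstsq(A,q[:,2],rcond=None)[0].round(3),"base",rect(W[(o>0)&(b>0)&(abs(W[...,2]-18)<4)]))
E
```

```text
clock: 12.5
tool_pos: [575.4, -220.8, 235.4]
tool_rot: [0.719, 0.695, 0.001, 0.001]
wrist_force: [0.3, -0.3, -0.2]
gripper_width: 85.1
clock: 12.75
tool_pos: [574.6, -220.1, 232.0]
tool_rot: [0.719, 0.695, 0.0, -0.0]
wrist_force: [-0.3, -0.2, -0.1]
gripper_width: 85.3
[ 574.3 -219.9  231. ] -1.95 [-0.0019  0.0006]
top8 1878 (array([ 573.7, -219.7]), array([101.2, 140.9]), np.float32(-1.8)) tilt,z [-1.0000e-03 -2.0000e-03  3.1233e+01] base (array([ 573.7, -218.4]), array([130.8, 169.6]), np.float32(-2.1))
side8 2366 (array([ 573.5, -220.7]), array([105.6, 141.3]), np.float32(-1.9)) tilt,z [3.0000e-03 1.4000e-02 3.1013e+01] base (array([ 660.6, -193.2]), array([383.1, 174.2]), np.float32(17.7))
wrist8 8715 (array([ 576.2, -219.2]), array([ 99.8, 139.5]), np.float32(-2.0)) tilt,z [-2.0000e-03 -2.0000e-03  3.2148e+01] base (array([ 618.2, -227.5]), array([156.8, 274.1]), np.float32(-12.8))
```

View pics/wrist8.png

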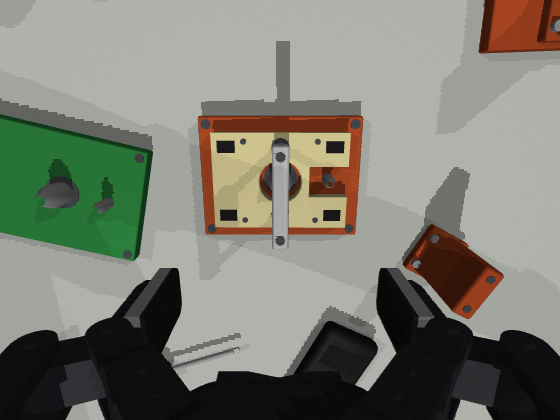

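View pics/side8.png

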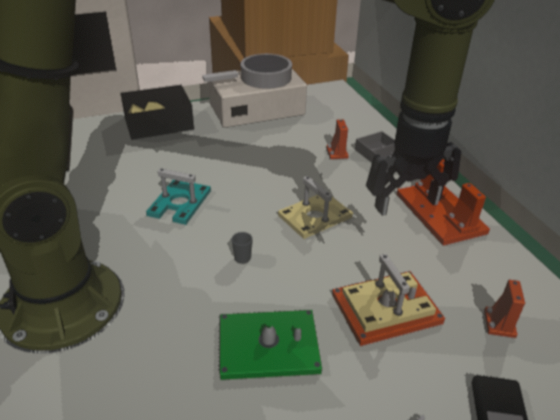

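The plate is seated and free of the gripper: in wrist8 the spigot shows in the bore (about 281,181), the pin stands mid-slot (328,181) and the orange border runs evenly round the plate.

```bash
python3 -c "
from workcell import manip
print(manip.job_done())"
```

```text
the job is handed in; nothing more can be done
None
```

The slotted cream plate is on the orange base, with the spigot up through the bore and the pin standing in the slot. I held it until it was right down. At contact the tool stopped going lower and the wrist force changed by about 12 N. I then released it, backed off straight up and handed the job in at about 13 s.

**Position:** in the top view, after release, plate and base centres agree within about 1.3 mm and their angles within about 0.3°.

**Seating:** the plate's top face reads 31 to 32 mm where 32 is expected.

**Disagreements:**
- The cameras differ by 2 to 3 mm in absolute position, which is a little over the stated calibration.
- The side view showed a slope of about 0.8°, but it showed similar slopes while the plate hung in the air, and the other two views read flat.
- My last re-measurement of the base was only usable in the top view. In the side and wrist views other orange parts spoiled it.

The other cream plate, the turquoise plate and the green base were not touched.

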